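# Swap the empty ink tin behind the bottles

## Task

The open tin at the back of the ink board is empty and has to be swapped for the full one with the yellow lid. First set both ink bottles aside in the grey tray, then put the empty tin in the green tray and stand the full tin in the middle of the yellow spot; only then put each bottle back on the middle of the spot of its own colour. Keep bottles and tins upright, leave everything standing and let go of, and do not disturb the mug.

Things in the scene. Friction and masses are not known exactly. Their poses are not given: they have to be found in the camera images.
- red_bottle: red ink bottle, loose, about 0.35 kg: round red body 60 mm in diameter and 100 mm high with a paper band, red shoulder tapering to a neck, and a white screw cap (with a red band and dot) 34 mm in diameter from 124 to 160 mm height, firmly fixed: grasp it by the cap. Origin: centre of its underside; z up along its axis. At the start it stands on the red spot.
- blue_bottle: blue ink bottle, loose, about 0.35 kg: round blue body 60 mm in diameter and 100 mm high with a paper band, blue shoulder tapering to a neck, and a white screw cap (with a blue band and dot) 34 mm in diameter from 124 to 160 mm height, firmly fixed: grasp it by the cap. Origin: centre of its underside; z up along its axis. At the start it stands on the blue spot.
- empty_tin: empty ink tin, loose, about 0.06 kg: open-topped bare metal cup, 48 mm outer diameter, 42 mm high, dark inside. Origin: centre of its underside, z up. Starts on the yellow spot, behind the two bottles: they stand only about 13 mm from it and rise 118 mm above its rim, so there is no room for a gripper until they are gone.
- full_tin: full ink tin, loose, about 0.16 kg: closed metal tin with a yellow lid, 48 mm in diameter, 42 mm high. Origin: centre of its underside, z up. Starts on the table, on the robot's side of the ink board.
- red_spot: flat round red disc, 72 mm in diameter, 2 mm thick, fixed on the near half of the plywood ink board: the place of the red bottle. Origin: centre of its underside, 2 mm below the surface on which the bottle stands. A flat tab of the same colour, 50 mm wide, runs from the disc towards the robot, along the spot's -x, to 63 mm from the disc's centre, so that the colour shows in front of the bottle.
- blue_spot: flat round blue disc, 72 mm in diameter, 2 mm thick, fixed on the near half of the plywood ink board: the place of the blue bottle. Origin: centre of its underside, 2 mm below the surface on which the bottle stands. A flat tab of the same colour, 50 mm wide, runs from the disc towards the robot, along the spot's -x, to 63 mm from the disc's centre, so that the colour shows in front of the bottle.
- yellow_spot: flat yellow disc, 60 mm in diameter, 2 mm thick, crossed along y by a flat yellow strip 24 by 150 mm; fixed on the ink board (plywood, 175 by 170 mm, 12 mm thick) 55 mm behind the midpoint of the red and blue spots, which are 76 mm apart. Place of the tin. Origin: centre of its underside, 2 mm below the surface the tin stands on. 44 mm behind it a rail, 20 mm higher than the board.
- side_tray: grey shallow tray fixed on the table to the robot's left or right, 140 mm (its x) by 230 mm (its y), 14 mm high, walls and floor 5 mm thick: room for both bottles, side by side along y. Origin: centre of its underside; the floor is 5 mm above it.
- empties_tray: green shallow square tray for empties, fixed on the other side of the table, 150 by 150 mm, 14 mm high, walls and floor 5 mm thick. Origin: centre of its underside; the floor is 5 mm above it.
- mug: white mug, loose, 72 mm in diameter, 85 mm high, with a handle; stands to the left or right of the ink board. Origin: centre of its underside. Not part of the job: leave it standing where it is.

How it is judged:
By the outcome, as a careful person would: the job done as asked, in the order asked, and still so for the second after the job is handed in, with the robot touching nothing.
It also fails if it takes over 115 s, if anything falls off the work surface, if the arm or the gripper's body presses on something with over 40 N, if the wrist force passes 120 N, or if a joint passes its speed limit or range.

## Robot

A 6-joint arm with a two-finger parallel gripper is mounted at the origin on the work surface. World frame = base frame: x ahead of the robot, y to its left, z up, the work surface at z = 0. Lengths are in m, angles in rad, forces in N, time in s.
With the tool pointing down it reaches from about 0.3 to 0.75 m from the base axis. Payload 8.5 kg.
Tool frame: the origin (TCP) lies midway between the tips of the shut fingers; the grasp point (between the pads) lies 19 mm behind it; z points along the fingers, y is the line along which they close (so a half turn about z gives the same grasp; the last joint's range is limited). The gripper opens to 85 mm and grips with 20 to 120 N. Pads are 22 mm wide; open, the fingers measure 114 mm over their backs; the gripper's body (76 mm by 85 mm) begins 54 mm behind the grasp point. The pads swing forward as they close: fully open they stand 13 mm farther back than shut.
Start: joints at [0.911, 0.381, 1.297, -0, 1.464, -0.215], TCP at [0.237, 0.496, 0.205] pointing down, gripper open.
Joint ranges: [-3.11, 3.11], [-0.89, 2.33], [0.22, 2.48], [-1.42, 4.56], [0.17, 2.85], [-2.88, 2.88]. Speed limits (rad/s): [2.39, 2.39, 3.14, 3.14, 3.14, 3.14].

## Interface

Orientations are given as a rotation vector (axis times angle).
In Python, from bench import get_obs, viewer, workorder, nets gives the robot as it stands.
- The arm moves only by the shell command python3 -m creep 'ROWS' [OPENING] [FORCE]. ROWS is a JSON object of lists of equal length, an entry for each row: "linear": the shift along the tool's x, y, z in m, a list of three; "turn": the turn, a rotation vector about the tool's x, y, z in rad, a list of three. A call has 1 to 12 rows; each row is the pose to reach, as a shift and turn from the pose commanded when the call began, along the tool's axes at that moment; what a row does not reach only later rows make up. A row lasts 1/8 s, in which the tool goes at most 62.5 mm and 10.7 degrees, less where a joint would pass 70% of its speed; a pose out of reach is approached as far as the arm can. A call with a gripper value outside its range is refused whole. OPENING is the opening, from -1 (shut) to 1 (fully open), set as the call begins (- or left out, the last holds). The fingers move at their own pace and stop on an object; FORCE is the grip in N (left out, the last holds). Time passes only in rows, so rows that repeat a pose let the fingers close. It gives the time, the measured TCP pose, the force, the opening and the grip force at its end, in the units of the state.
- get_obs(): the state, without advancing time (a new reading comes with each control period).
- viewer.capture(name): name is "scene" or "top" or "wrist"; returns the picture (400x640x3 uint8, red, green, blue); there is no depth.
- viewer.calibration(name): a dict with "intrinsics" (3x3 intrinsics, pixels), "R" (3x3) and "t" (3): a world point X has camera coordinates R X + t. Camera axes: x right, y down, z forward; pixel columns grow to the right and rows downward; lengths in m; the calibration is good to about 2 mm. A picture is of the moment at which its call begins: read the wrist's pose just before it. calibration takes no time and is no camera call; for the wrist camera it gives the pose at the moment of the call.
- workorder.close_job(): hands the job in; it is judged then, once.
Trained networks look in the newest picture that a camera, given by its name, has taken for a name from the list of things; names that differ only in an ending like _2 or _b are one class to them, and where a whole thing is asked for, a point or a joint stands for the part that bears it (a point fixed in the world has none). Each returns a list of dicts, best first, with "conf" (0 to 1); they miss things now and then, are a little off and sometimes report something else, mostly with a low value. They report only what shows in the picture. A call takes as long as a camera call.
- nets.recognise(camera, target): "point" ([column, row] in pixels, amid what is visible of it).
- nets.silhouettes(camera, target): "pixels" (400x640 bool, what is visible of it) and "point" ([column, row] in pixels, amid what is visible of it).
The state is a dict: "t": time; "joint_positions": joint angles; "dq": joint speeds; "joint_efforts": joint torques, N m; "tcp_pos": TCP position; "orientation": TCP orientation; "wrist_force": force on the tool from outside, world axes, zero at the start; "ft_torque": the same for the moment, N m; "grip_width": finger opening in m; "grasp_force": force on a finger pad.
Only numpy, scipy, OpenCV 4.12 (cv2) and the standard library are available. Lean on these libraries where they do the work, as an engineer would, in place of code of your own. Each camera call takes 0.05 s, during which the arm holds its last target. There are 200 camera calls.

## Working session

There is one attempt and no reset: what is moved stays moved. The work goes in short steps, Python scripts to look and compute and a shell command to move; the robot and the scene stay as the last step left them, time stands still between calls to the robot, and variables do not carry over. Pictures are saved under pics/ and viewed, at most 14 in all, crops included, and the job is handed in when it is done.

```bash
ls; mkdir -p pics
cat > h.py <<'E'
import numpy as np, cv2
from bench import get_obs, viewer, workorder, nets
from scipy.spatial.transform import Rotation as R
def cap(c,n=None):
    im=np.asarray(viewer.capture(c))
    if n: cv2.imwrite('pics/'+n,im[:,:,::-1])
    return im
def ray(c,px,cal=None):
    k=cal or viewer.calibration(c); Rm=np.array(k['R']);t=np.array(k['t'])
    d=Rm.T@np.linalg.solve(np.array(k['intrinsics']),[px[0],px[1],1.]); o=-Rm.T@t
    return o,d/np.linalg.norm(d)
def onz(c,px,z,cal=None):
    o,d=ray(c,px,cal); return o+d*(z-o[2])/d[2]
def tri(rs):
    A=sum(np.eye(3)-np.outer(d,d) for o,d in rs); b=sum((np.eye(3)-np.outer(d,d))@o for o,d in rs)
    return np.linalg.solve(A,b)
E
python3 - <<'E'
from h import *
o=get_obs(); print(o['t'],o['tcp_pos'],o['orientation'],o['wrist_force'])
print(np.round(R.from_rotvec(o['orientation']).as_matrix(),3))
for c in ['scene','top']:
    cap(c,c+'0.png'); k=viewer.calibration(c); print(c,np.round(-np.array(k['R']).T@k['t'],3))
    for n in ['red_bottle','blue_bottle','empty_tin','full_tin','red_spot','blue_spot','yellow_spot','side_tray','empties_tray','mug']:
        r=nets.silhouettes(c,n)[:2]
        print(c,n,[(round(q['conf'],2),np.round(q['point'],1).tolist(),int(q['pixels'].sum())) for q in r])
        np.save(f'sil_{c}_{n}.npy',np.array([q['pixels'] for q in r]))
E
```

```text
pics
0.0 [0.23642371 0.49621963 0.20467966] [-6.92789656e-01 -3.06357883e+00  2.13067008e-03] [-0.01623227 -0.00368358  0.13953002]
[[-0.903  0.43  -0.001]
 [ 0.43   0.903 -0.001]
 [ 0.    -0.001 -1.   ]]
scene [ 0.891 -0.403  0.893]
scene red_bottle [(0.93, [321.6, 193.7], 973)]
scene blue_bottle [(0.92, [305.0, 223.1], 1247)]
scene empty_tin [(0.68, [332.2, 228.9], 463)]
scene full_tin [(0.63, [269.0, 190.7], 423), (0.22, [327.2, 243.7], 330)]
scene red_spot [(0.52, [332.6, 213.5], 9)]
scene blue_spot [(0.84, [289.0, 231.1], 303)]
scene yellow_spot [(0.72, [325.3, 242.5], 364)]
scene side_tray [(0.86, [198.8, 262.0], 6331)]
scene empties_tray [(0.88, [344.8, 115.4], 2426), (0.34, [332.2, 229.1], 475)]
scene mug []
top [0.426 0.02  1.089]
top red_bottle [(0.74, [327.4, 188.0], 752)]
top blue_bottle [(0.67, [358.7, 180.0], 822), (0.23, [207.2, 261.3], 4382)]
top empty_tin [(0.92, [334.3, 165.0], 379)]
top full_tin [(0.82, [342.6, 252.3], 375)]
top red_spot [(0.61, [324.9, 209.5], 444)]
top blue_spot [(0.79, [362.6, 203.4], 324)]
top yellow_spot [(0.73, [326.0, 189.0], 751), (0.69, [341.4, 175.4], 450)]
top side_tray [(0.77, [440.0, 246.4], 6099)]
top empties_tray [(0.77, [207.5, 262.2], 4328)]
top mug [(0.71, [212.5, 158.2], 1139)]
```

View pics/scene0.png

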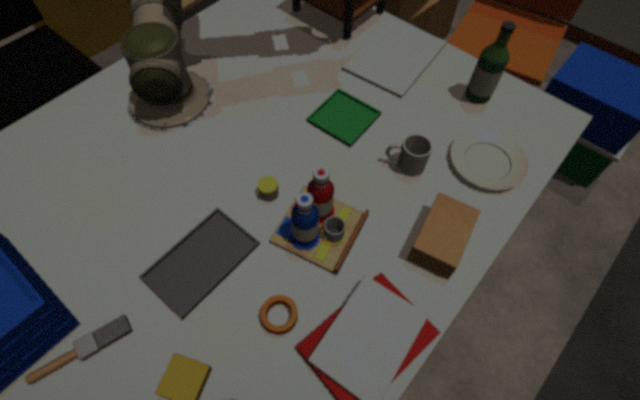

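View pics/top0.png

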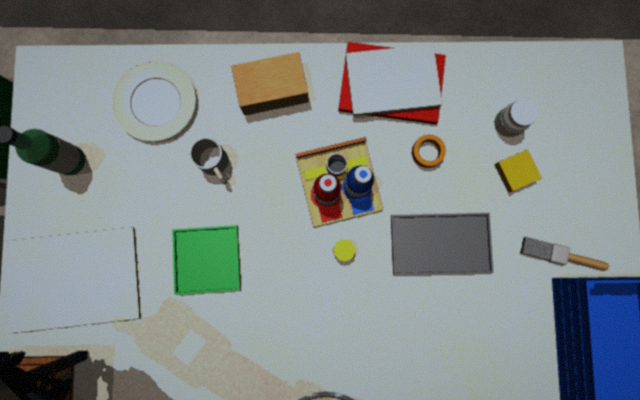

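Scene picture: red bottle cap near (321,174), blue cap near (305,200), the open tin at (335,228), the full tin's yellow lid at (268,185), green tray at (345,116), grey tray at (200,262). Top picture: red cap at (327,182), blue cap at (361,174), empty tin (337,163), full tin (344,251), green tray (207,260), grey tray (441,244), mug (210,155) far left. The networks agree, apart from the low-confidence duplicates.

Run:
```python
from h import *
T={}
for c in ['scene','top']:
    im=cv2.imread(f'pics/{c}0.png'); hsv=cv2.cvtColor(im,cv2.COLOR_BGR2HSV).astype(int)
    for n in ['red_bottle','blue_bottle']:
        m=np.load(f'sil_{c}_{n}.npy')[0]; ys,xs=np.nonzero(m)
        g=cv2.cvtColor(im,cv2.COLOR_BGR2GRAY)
        w=(m&(hsv[...,1]<110)&(hsv[...,2]>130)).astype(np.uint8)
        nn,l,st,ce=cv2.connectedComponentsWithStats(w)
        print(c,n,'bbox',xs.min(),xs.max(),ys.min(),ys.max(),[(st[i].tolist(),ce[i].round(1).tolist()) for i in range(1,nn) if st[i][4]>8])
    m=np.load(f'sil_{c}_full_tin.npy')[0]; w=m&(hsv[...,1]>120); ys,xs=np.nonzero(w); print(c,'lid',xs.mean(),ys.mean(),w.sum())
    T[c]=(xs.mean(),ys.mean())
    for n in ['side_tray','empties_tray']:
        m=np.load(f'sil_{c}_{n}.npy')[0].astype(np.uint8)
        cn=max(cv2.findContours(m,0,1)[0],key=cv2.contourArea)
        r=cv2.boxPoints(cv2.minAreaRect(cn))
        p=np.array([onz(c,q,.007) for q in r]); print(c,n,p[:,:2].round(3).tolist(),'centroid',onz(c,np.mean(np.nonzero(m)[::-1],1),.007).round(3))
    k=viewer.calibration(c);print(k['intrinsics'])
print('lid',tri([ray(c,T[c]) for c in T]))
ims=[]
for c,(x,y) in [('top',(340,185)),('scene',(310,210))]:
    im=cv2.imread(f'pics/{c}0.png')[y-50:y+50,x-50:x+50]; ims.append(cv2.resize(im,(400,400),interpolation=cv2.INTER_CUBIC))
cv2.imwrite('pics/crop.png',np.hstack(ims))
```

```text
scene red_bottle bbox 307 333 166 220 []
scene blue_bottle bbox 291 318 192 245 []
scene lid 267.4710144927536 185.57246376811594 276
scene side_tray [[0.377, -0.39], [0.36, -0.144], [0.525, -0.16], [0.525, -0.391]] centroid [ 0.453 -0.282  0.007]
scene empties_tray [[0.352, 0.186], [0.298, 0.352], [0.493, 0.356], [0.531, 0.198]] centroid [0.423 0.27  0.007]
[[424.93604502   0.         317.26886104]
 [  0.         424.93604502 192.93955323]
 [  0.           0.           1.        ]]
top red_bottle bbox 314 341 173 206 [([320, 175, 16, 16, 171], [327.5, 182.5])]
top blue_bottle bbox 344 375 165 198 [([355, 165, 16, 17, 175], [362.6, 173.3])]
top lid 344.0368271954674 250.1473087818697 353
top side_tray [[0.521, -0.157], [0.525, -0.396], [0.382, -0.392], [0.379, -0.157]] centroid [ 0.451 -0.275  0.007]
top empties_tray [[0.495, 0.355], [0.501, 0.2], [0.349, 0.191], [0.343, 0.344]] centroid [0.421 0.272 0.007]
[[463.07308861   0.         318.10399493]
 [  0.         463.07308861 203.00570803]
 [  0.           0.           1.        ]]
lid [ 0.43923499 -0.04645618  0.03387825]
```

View pics/crop.png

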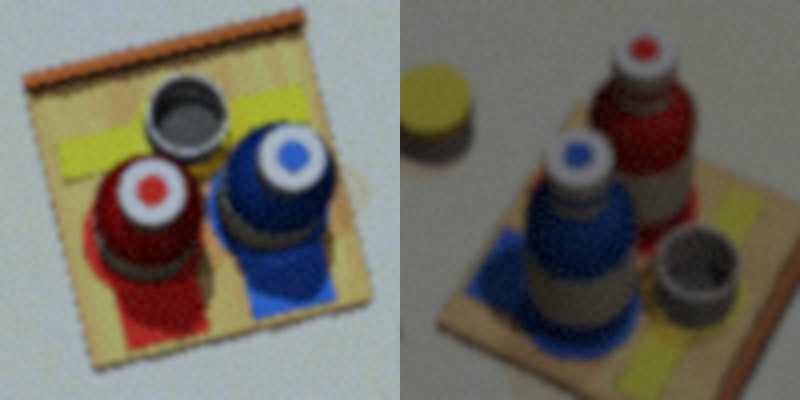

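The crops show the cap dots: top view red (328,182.5) and blue (363.5,174.2), scene view red (321.2,172.5) and blue (304.5,198.8). The rail tilts about 13° (board yaw), and the gap between bottles and tin is narrow. Next I triangulate and work out the move above the board.

```bash
cat >> h.py <<'E'
def go(p,yaw):
    "shift (tool axes) and turn about tool z to get TCP to p, tool y at world angle yaw (mod 180, nearest), pointing down"
    o=get_obs(); M=R.from_rotvec(o['orientation']).as_matrix(); q=o['joint_positions']
    best=None
    for a in (yaw,yaw+180,yaw-180,yaw+360):
        a=np.radians(a); y=np.array([np.cos(a),np.sin(a),0]); z=np.array([0,0,-1.]); x=np.cross(y,z)
        rv=R.from_matrix(M.T@np.c_[x,y,z]).as_rotvec()
        if best is None or np.linalg.norm(rv)<np.linalg.norm(best): best=rv
    d=M.T@(np.array(p)-o['tcp_pos'])
    print('t',o['t'],'tcp',np.round(o['tcp_pos'],4),'q6',round(q[5],3),'-> linear',d.round(4).tolist(),'turn',best.round(3).tolist(),'rows lin %.1f rot %.1f'%(np.linalg.norm(d)/.0625,np.degrees(np.linalg.norm(best))/10.7),flush=True)
E
python3 - <<'E'
from h import *
P={'red':((327.8,182.2),(321,172.3)),'blue':((363.2,174),(304.3,198.6)),'emptyrim':((336.3,163.5),(334,225))}
for n,(a,b) in P.items():
    A,B=ray('top',a),ray('scene',b);p=tri([A,B]); print(n,p.round(4), 'res',[round(float(np.linalg.norm(np.cross(p-o,d)))*1000,1) for o,d in (A,B)])
for q in [(25,80),(303,14)]:
    print(onz('top',(290+q[0]/4,135+q[1]/4),.032))
go([.47,-.02,.36],13.4)
E
```

```text
red [ 0.5729 -0.0078  0.1734] res [0.9, 0.9]
blue [ 0.5891 -0.0787  0.1734] res [0.4, 0.4]
emptyrim [ 0.635  -0.0316  0.0525] res [1.2, 1.2]
[0.66111714 0.06105009 0.032     ]
[ 0.69865999 -0.10152535  0.032     ]
t 1.1 tcp [0.2366 0.4965 0.2053] q6 -0.215 -> linear [-0.4329, -0.3658, -0.1547] turn [-0.0, -0.0, 0.892] rows lin 9.4 rot 4.8
```

```bash
python3 -m creep '{"linear":[[0,0,-0.04],[-0.03,-0.025,-0.1],[-0.08,-0.07,-0.13],[-0.13,-0.11,-0.155],[-0.17,-0.15,-0.155],[-0.21,-0.18,-0.155],[-0.26,-0.22,-0.155],[-0.3,-0.255,-0.155],[-0.35,-0.295,-0.155],[-0.39,-0.33,-0.155],[-0.433,-0.366,-0.155],[-0.433,-0.366,-0.155]],"turn":[[0,0,0],[0,0,0.08],[0,0,0.18],[0,0,0.28],[0,0,0.38],[0,0,0.48],[0,0,0.58],[0,0,0.68],[0,0,0.78],[0,0,0.85],[0,0,0.892],[0,0,0.892]]}' 1
python3 -m creep '{"linear":[[0,0,0],[0,0,0]],"turn":[[0,0,0],[0,0,0]]}'
python3 - <<'E'
from h import *
o=get_obs(); print(o['t'],o['tcp_pos'],o['dq'].round(3) if hasattr(o['dq'],'round') else o['dq'])
cal=viewer.calibration('wrist'); cap('wrist','w1.png'); print(cal, -np.array(cal['R']).T@cal['t'])
import pickle; pickle.dump(cal,open('w1.pkl','wb'))
for n in ['red_bottle','blue_bottle','full_tin','empty_tin']:
    print(n,[(round(q['conf'],2),q['point']) for q in nets.recognise('wrist',n)[:2]])
E
```

```text
t: 2.6
tcp_pos: [0.471, -0.0232, 0.3593]
orientation: [-1.952, -2.46, 0.002]
wrist_force: [-0.3, 1.3, 0.7]
grip_width: 0.0853
grasp_force: 0.0
t: 2.85
tcp_pos: [0.4697, -0.0192, 0.3607]
orientation: [1.944, 2.467, 0.001]
wrist_force: [0.2, -0.1, 0.2]
grip_width: 0.0856
grasp_force: 0.0
2.85 [ 0.46965276 -0.01917897  0.36072458] [ 0.004 -0.     0.002  0.001 -0.001  0.   ]
{'intrinsics': array([[305.61116821,   0.        , 314.36909382],
       [  0.        , 305.61116821, 205.47192538],
       [  0.        ,   0.        ,   1.        ]]), 'R': array([[ 9.72529262e-01,  2.32780643e-01,  7.98162634e-05],
       [ 2.22046398e-01, -9.27785702e-01,  2.99848443e-01],
       [ 6.98729658e-02, -2.91593662e-01, -9.53986847e-01]]), 't': array([-0.45146205, -0.20737494,  0.4896034 ])} [0.45089687 0.05545737 0.52929229]
red_bottle [(0.9, [383.1, 175.5])]
blue_bottle [(0.66, [381.4, 222.7])]
full_tin [(0.7, [293.7, 169.3])]
empty_tin [(0.73, [419.5, 192.8])]
```

View pics/w1.png

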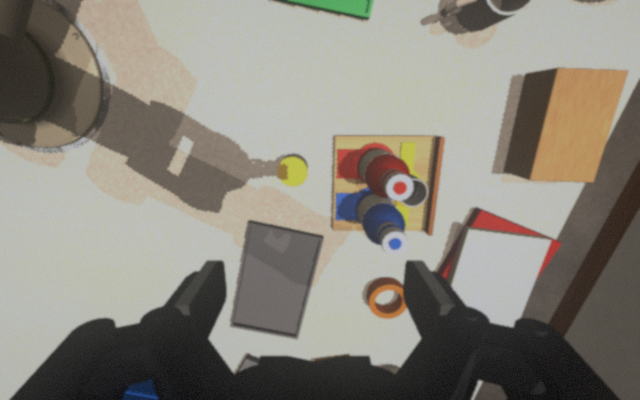

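The wrist view shows the red cap dot at (400,187), the blue dot at (395,243) and the full tin at (293,170). The board is square to the image, so its yaw is close to 13.4°.

Run:
```python
from h import *
import pickle; cal=pickle.load(open('w1.pkl','rb'))
P={'red':((327.8,182.2),(321,172.3),(399.8,187.2)),'blue':((363.2,174),(304.3,198.6),(395,243.5)),'lid':((344,250.1),(267.5,185.6),(293,170.5))}
for n,(a,b,w) in P.items():
    rs=[ray('top',a),ray('scene',b),ray('wrist',w,cal)];p=tri(rs); print(n,p.round(4), 'res',[round(float(np.linalg.norm(np.cross(p-o,d)))*1000,1) for o,d in rs])
# board edges in wrist pic
for z,pts in ((.012,[(332,136),(332,231)]),(.032,[(442,137),(433,235)])): print([onz('wrist',p,z,cal).round(3) for p in pts])
go([.5735,-.0075,.20],13.4)
```

```text
red [ 0.5724 -0.0075  0.1722] res [1.3, 0.7, 0.8]
blue [ 0.5889 -0.0787  0.1731] res [0.6, 0.2, 0.4]
lid [ 0.4391 -0.0461  0.0332] res [0.8, 0.9, 0.3]
[array([0.489, 0.021, 0.012]), array([ 0.531, -0.143,  0.012])]
[array([0.658, 0.062, 0.032]), array([ 0.703, -0.101,  0.032])]
t 3.1 tcp [ 0.4699 -0.0197  0.3605] q6 -0.529 -> linear [-0.0123, 0.1035, 0.1605] turn [0.0, 0.0, 0.001] rows lin 3.1 rot 0.0
```

```bash
python3 -m creep '{"linear":[[-0.004,0.03,0.04],[-0.008,0.07,0.09],[-0.012,0.103,0.12],[-0.012,0.1035,0.16],[-0.012,0.1035,0.18],[-0.012,0.1035,0.2],[-0.012,0.1035,0.215],[-0.012,0.1035,0.222],[-0.012,0.1035,0.222],[-0.012,0.1035,0.222]],"turn":[[0,0,0],[0,0,0],[0,0,0],[0,0,0],[0,0,0],[0,0,0],[0,0,0],[0,0,0],[0,0,0],[0,0,0]]}'
python3 -m creep '{"linear":[[0,0,0],[0,0,0],[0,0,0],[0,0,0],[0,0,0],[0,0,0],[0,0,0],[0,0,0]],"turn":[[0,0,0],[0,0,0],[0,0,0],[0,0,0],[0,0,0],[0,0,0],[0,0,0],[0,0,0]]}' -1 40
python3 - <<'E'
from h import *
cap('wrist','w2.png')
E
```

```text
t: 4.35
tcp_pos: [0.5738, -0.008, 0.139]
orientation: [1.946, 2.465, 0.001]
wrist_force: [-0.0, -0.5, 0.2]
grip_width: 0.0854
grasp_force: 0.0
t: 5.35
tcp_pos: [0.5736, -0.008, 0.1387]
orientation: [1.947, 2.465, 0.0]
wrist_force: [-2.0, -0.6, 5.8]
grip_width: 0.0319
grasp_force: 39.7
```

View pics/w2.png

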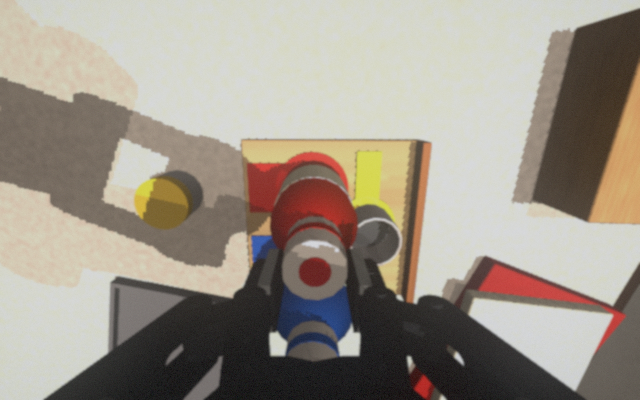

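Wrist view: the cap sits between the pads with its dot at (315,270), at a 32 mm opening and 40 N. I lift red, back off and carry it to the far half of the grey tray.

```bash
python3 -m creep '{"linear":[[0,0,-0.015],[0,0,-0.045],[0,-0.01,-0.075],[0,-0.045,-0.08],[0,-0.09,-0.08],[-0.02,-0.13,-0.08],[-0.06,-0.165,-0.08],[-0.105,-0.185,-0.08],[-0.15,-0.195,-0.08],[-0.195,-0.195,-0.08],[-0.235,-0.195,-0.08],[-0.265,-0.195,-0.08]],"turn":[[0,0,0],[0,0,0],[0,0,0],[0,0,0],[0,0,0],[0,0,0],[0,0,0],[0,0,0],[0,0,0],[0,0,0],[0,0,0],[0,0,0]]}'
python3 -m creep '{"linear":[[-0.015,0,0],[-0.02,0,0],[-0.02,0,0]],"turn":[[0,0,0],[0,0,0],[0,0,0]]}'
python3 - <<'E'
from h import *
cap('top'); print([(q['conf'],q['point']) for q in nets.recognise('top','red_bottle')[:2]])
go([.45,-.331,.131],13.4)
E
```

```text
t: 6.9
tcp_pos: [0.4453, -0.3125, 0.2184]
orientation: [-1.948, -2.465, -0.0]
wrist_force: [0.1, 1.6, -2.6]
grip_width: 0.0318
grasp_force: 40.4
t: 7.28
tcp_pos: [0.4499, -0.3297, 0.2185]
orientation: [-1.946, -2.466, -0.0]
wrist_force: [-0.0, 0.7, -2.6]
grip_width: 0.0314
grasp_force: 40.4
[(0.82, [483.2, 239.0])]
t 7.375 tcp [ 0.4499 -0.3294  0.2186] q6 -1.079 -> linear [-0.0016, -0.0002, 0.0876] turn [0.0, -0.0, 0.001] rows lin 1.4 rot 0.0
```

```bash
python3 -m creep '{"linear":[[0,0,0.03],[0,0,0.06],[0,0,0.075],[0,0,0.083],[0,0,0.087],[0,0,0.088],[0,0,0.088]],"turn":[[0,0,0],[0,0,0],[0,0,0],[0,0,0],[0,0,0],[0,0,0],[0,0,0]]}'
```

```text
t: 8.25
tcp_pos: [0.45, -0.3305, 0.1308]
orientation: [1.946, 2.465, -0.0]
wrist_force: [-0.4, 0.3, -2.4]
grip_width: 0.032
grasp_force: 40.4
```

```bash
python3 -m creep '{"linear":[[0,0,0.001],[0,0,0.002],[0,0,0.002]],"turn":[[0,0,0],[0,0,0],[0,0,0]]}'
```

```text
t: 8.62
tcp_pos: [0.4502, -0.3311, 0.1298]
orientation: [1.945, 2.463, -0.002]
wrist_force: [-1.9, -0.1, 6.6]
grip_width: 0.0316
grasp_force: 41.2
```

```bash
python3 -m creep '{"linear":[[0,0,0],[0,0,0],[0,0,0],[0,0,0],[0,0,-0.03],[0,0,-0.07],[0.01,0.01,-0.1],[0.05,0.045,-0.1],[0.09,0.08,-0.1],[0.13,0.12,-0.1],[0.17,0.155,-0.1],[0.2,0.18,-0.1]],"turn":[[0,0,0],[0,0,0],[0,0,0],[0,0,0],[0,0,0],[0,0,0],[0,0,0],[0,0,0],[0,0,0],[0,0,0],[0,0,0],[0,0,0]]}' 1
python3 -m creep '{"linear":[[0.0135,0.0137,0],[0.0135,0.0137,0],[0.0135,0.0137,0]],"turn":[[0,0,0],[0,0,0],[0,0,0]]}'
python3 - <<'E'
from h import *
im=cap('wrist','w3.png');go([.589,-.0787,.139],13.4)
t=cap('top','t3.png')
cv2.imwrite('pics/w3b.png',np.vstack([cv2.resize(im,(480,300)),cv2.resize(t,(480,300))])[:,:,::-1])
E
```

```text
t: 10.12
tcp_pos: [0.5793, -0.0919, 0.2282]
orientation: [-1.945, -2.467, -0.0]
wrist_force: [0.7, -0.2, 0.7]
grip_width: 0.0853
grasp_force: 0.0
t: 10.5
tcp_pos: [0.5884, -0.079, 0.2283]
orientation: [-1.948, -2.464, 0.001]
wrist_force: [-0.1, 1.2, -0.5]
grip_width: 0.0854
grasp_force: 0.0
t 10.55 tcp [ 0.5884 -0.0791  0.2283] q6 -0.565 -> linear [0.0002, 0.0007, 0.0893] turn [-0.0, 0.0, -0.001] rows lin 1.4 rot 0.0
```

View pics/w3b.png

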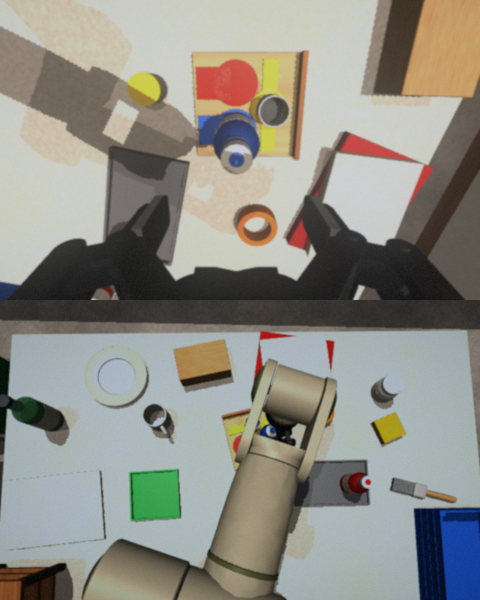

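The red bottle stands upright in the grey tray at (355,483) of the lower half. The blue cap lies midway between the open fingers at (236,160), and the tin is undisturbed.

```bash
python3 -m creep '{"linear":[[0,0,0.03],[0,0,0.06],[0,0.0005,0.075],[0,0.0005,0.085],[0,0.0005,0.089],[0,0.0005,0.089]],"turn":[[0,0,0],[0,0,0],[0,0,0],[0,0,0],[0,0,0],[0,0,0]]}'
python3 -m creep '{"linear":[[0,0,0],[0,0,0],[0,0,0],[0,0,0],[0,0,0],[0,0,0],[0,0,0]],"turn":[[0,0,0],[0,0,0],[0,0,0],[0,0,0],[0,0,0],[0,0,0],[0,0,0]]}' -1 40
python3 - <<'E'
from h import *
go([.45,-.221,.22],13.4)
E
```

```text
t: 11.35
tcp_pos: [0.5895, -0.0778, 0.1398]
orientation: [1.947, 2.465, 0.0]
wrist_force: [0.0, 0.4, 0.1]
grip_width: 0.0854
grasp_force: 0.0
t: 12.22
tcp_pos: [0.5895, -0.0777, 0.1398]
orientation: [1.946, 2.465, 0.0]
wrist_force: [-2.1, 0.1, 6.5]
grip_width: 0.0317
grasp_force: 39.6
t 12.225 tcp [ 0.5895 -0.0777  0.1398] q6 -0.564 -> linear [-0.1071, -0.1688, -0.0802] turn [0.001, 0.001, 0.0] rows lin 3.4 rot 0.0
```

```bash
python3 -m creep '{"linear":[[0,0,-0.015],[0,0,-0.045],[0,-0.01,-0.075],[-0.02,-0.04,-0.08],[-0.05,-0.08,-0.08],[-0.075,-0.12,-0.08],[-0.1,-0.15,-0.08],[-0.107,-0.169,-0.08],[-0.107,-0.169,-0.07],[-0.107,-0.169,-0.04],[-0.107,-0.169,-0.015],[-0.107,-0.169,0.002]],"turn":[[0,0,0],[0,0,0],[0,0,0],[0,0,0],[0,0,0],[0,0,0],[0,0,0],[0,0,0],[0,0,0],[0,0,0],[0,0,0],[0,0,0]]}'
python3 -m creep '{"linear":[[0,0,0.004],[0,0,0.006],[0,0,0.007],[0,0,0.008],[0,0,0.008]],"turn":[[0,0,0],[0,0,0],[0,0,0],[0,0,0],[0,0,0]]}'
```

```text
t: 13.72
tcp_pos: [0.4499, -0.2198, 0.1358]
orientation: [-1.945, -2.465, -0.001]
wrist_force: [0.7, -0.8, -2.9]
grip_width: 0.0315
grasp_force: 40.2
t: 14.35
tcp_pos: [0.4503, -0.2214, 0.1308]
orientation: [1.945, 2.463, -0.0]
wrist_force: [-1.2, 1.5, 6.5]
grip_width: 0.0317
grasp_force: 41.1
```

```bash
python3 -m creep '{"linear":[[0,0,0],[0,0,0],[0,0,0],[0,0,0],[0,0,-0.03],[0,0,-0.07],[0.01,0.01,-0.11],[0.05,0.04,-0.14],[0.09,0.075,-0.17],[0.13,0.11,-0.17],[0.17,0.14,-0.17],[0.216,0.175,-0.17]],"turn":[[0,0,0],[0,0,0],[0,0,0],[0,0,0],[0,0,0],[0,0,0],[0,0,0],[0,0,0],[0,0,0],[0,0,0],[0,0,0],[0,0,0]]}' 1
python3 -m creep '{"linear":[[0,0,0],[0,0,0],[0,0,0]],"turn":[[0,0,0],[0,0,0],[0,0,0]]}'
python3 - <<'E'
from h import *
import pickle
cal=viewer.calibration('wrist'); pickle.dump(cal,open('w4.pkl','wb')); im=cap('wrist','w4.png')
for n,z in [('red_spot',.014),('blue_spot',.014),('yellow_spot',.014),('empty_tin',.056),('full_tin',.042),('red_bottle',.1),('blue_bottle',.1)]:
    for i,q in enumerate(nets.silhouettes('wrist',n)[:2]):
        print(n,round(q['conf'],2),np.round(q['point'],1),int(q['pixels'].sum()),onz('wrist',q['point'],z,cal).round(4)); np.save(f'sil_w4_{n}_{i}.npy',q['pixels'])
go([.61,-.035,.25],103.4)
E
```

```text
t: 15.85
tcp_pos: [0.5703, 0.0312, 0.2993]
orientation: [1.948, 2.465, -0.0]
wrist_force: [1.0, -0.7, -0.1]
grip_width: 0.0855
grasp_force: 0.0
t: 16.23
tcp_pos: [0.5696, 0.0287, 0.2994]
orientation: [1.949, 2.464, -0.0]
wrist_force: [-0.0, -0.1, 0.7]
grip_width: 0.0853
grasp_force: 0.0
red_spot 0.63 [302.4 185.2] 2344 [ 0.5585 -0.0082  0.014 ]
blue_spot 0.76 [304.5 232.5] 2061 [ 0.5787 -0.0833  0.014 ]
yellow_spot 0.86 [341.  194.6] 1096 [ 0.6196 -0.009   0.014 ]
empty_tin 0.67 [350.3 214.5] 1062 [ 0.6337 -0.0241  0.056 ]
full_tin 0.74 [216.4 189.9] 1186 [ 0.4392 -0.0365  0.042 ]
full_tin 0.31 [213.5 337.7] 170 [ 0.4694 -0.2944  0.042 ]
red_bottle 0.72 [216.9 339.8] 160 [ 0.4859 -0.2428  0.1   ]
t 16.625 tcp [0.5698 0.0296 0.2994] q6 -0.389 -> linear [-0.0721, 0.0241, 0.0494] turn [0.0, -0.0, 1.571] rows lin 1.5 rot 8.4
```

View pics/w4.png

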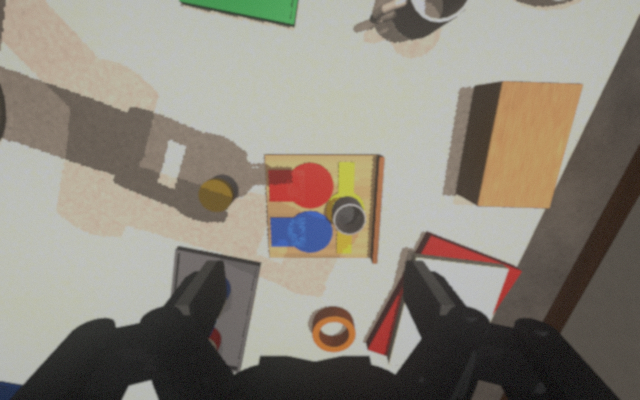

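The wrist view shows the spots bare: red disc (310,185), blue disc (310,231), empty tin rim (348,214), full tin (216,193). I turn the tool a quarter and take a second view.

```bash
python3 -m creep '{"linear":[[-0.01,0,0.005],[-0.02,0.005,0.01],[-0.03,0.01,0.015],[-0.04,0.015,0.02],[-0.05,0.02,0.03],[-0.06,0.02,0.04],[-0.07,0.024,0.049],[-0.072,0.024,0.049],[-0.072,0.024,0.049],[-0.072,0.024,0.049],[-0.072,0.024,0.049]],"turn":[[0,0,0.17],[0,0,0.34],[0,0,0.51],[0,0,0.68],[0,0,0.85],[0,0,1.02],[0,0,1.19],[0,0,1.36],[0,0,1.5],[0,0,1.571],[0,0,1.571]]}'
cat > spots.py <<'E'
from h import *
import pickle
def rect(img,cal,z):
    # metric picture, board frame yaw 13.4 about (0.6,-0.045), 1 px=0.5mm, 300mm square: col = +x, row = -y
    a=np.radians(13.4); S=.0005
    ex=np.array([np.cos(a),np.sin(a),0]); ey=np.array([-ex[1],ex[0],0]); c=np.array([.6,-.045,z])
    M=np.array([[0,0,0]]*3,float)
    K,Rm,t=np.array(cal['intrinsics']),np.array(cal['R']),np.array(cal['t'])
    o=c-300*S*ex+300*S*ey
    H=K@np.c_[Rm@(ex*S),Rm@(-ey*S),Rm@o+t]
    return cv2.warpPerspective(img,np.linalg.inv(H),(600,600),flags=cv2.INTER_CUBIC),(o,ex,ey,S)
def toW(f,u,v): o,ex,ey,S=f; return o+ex*S*u-ey*S*v
E
python3 - <<'E'
from spots import *
cal=viewer.calibration('wrist'); pickle.dump(cal,open('w5.pkl','wb')); cap('wrist','w5.png')
out=[]
for w in 'w4','w5':
    cal=pickle.load(open(w+'.pkl','rb')); im=cv2.imread(f'pics/{w}.png')
    g,f=rect(im,cal,.014); h=cv2.cvtColor(g,cv2.COLOR_BGR2HSV).astype(int); out.append(g[100:500,100:500])
    H,S,V=h[...,0],h[...,1],h[...,2]
    for n,m in (('red',((H<8)|(H>172))&(S>140)&(V>60)),('blue',(H>100)&(H<130)&(S>120)&(V>50)),('yel',(H>24)&(H<35)&(S>150)&(V>60))):
        m=m.astype(np.uint8);m[:,:130]=0; m=cv2.morphologyEx(m,cv2.MORPH_OPEN,np.ones((5,5)))
        nn,l,st,ce=cv2.connectedComponentsWithStats(m)
        for i in sorted(range(1,nn),key=lambda i:-st[i][4])[:2]:
            x,y,ww,hh,A=st[i]
            if A<800: continue
            print(w,n,st[i].tolist(), 'centre if spot', toW(f,x+ww-72,y+hh/2).round(4), 'bbox mid',toW(f,x+ww/2,y+hh/2).round(4))
    k,_=rect(im,cal,.056); out.append(k[100:500,100:500])
cv2.imwrite('pics/rect.png',cv2.resize(np.vstack([np.hstack(out[:2]),np.hstack(out[2:])]),(600,600)))
E
```

```text
t: 18.0
tcp_pos: [0.6099, -0.0347, 0.2503]
orientation: [-3.12, -0.367, 0.0]
wrist_force: [-0.0, -0.2, -0.5]
grip_width: 0.0852
grasp_force: 0.0
w4 red [133, 140, 196, 142, 21390] centre if spot [ 0.5688 -0.0067  0.014 ] bbox mid [ 0.5561 -0.0097  0.014 ]
w4 blue [136, 294, 190, 137, 20058] centre if spot [ 0.5849 -0.0807  0.014 ] bbox mid [ 0.5737 -0.0834  0.014 ]
w4 yel [322, 143, 67, 113, 3821] centre if spot [0.5966 0.0059 0.014 ] bbox mid [0.6153 0.0103 0.014 ]
w5 red [133, 141, 197, 141, 21495] centre if spot [ 0.5693 -0.0068  0.014 ] bbox mid [ 0.5564 -0.0099  0.014 ]
w5 blue [149, 294, 178, 137, 18075] centre if spot [ 0.5854 -0.0806  0.014 ] bbox mid [ 0.5771 -0.0826  0.014 ]
w5 yel [346, 343, 45, 92, 3841] centre if spot [ 0.6196 -0.0861  0.014 ] bbox mid [ 0.6436 -0.0804  0.014 ]
w5 yel [347, 141, 44, 93, 3745] centre if spot [0.5962 0.0119 0.014 ] bbox mid [0.6205 0.0177 0.014 ]
```

View pics/rect.png

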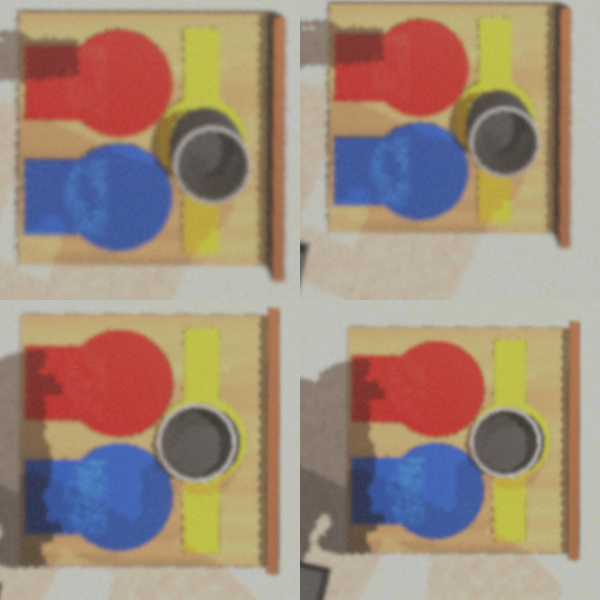

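Rectified views from both wrist places agree. On the board plane the discs are bare and the tin rim at 56 mm height sits at about (372,287) on the 0.5 mm grid, roughly 2 mm behind the yellow spot's centre.

Run:
```python
from spots import *
cal=pickle.load(open('w5.pkl','rb')); f=rect(np.zeros((4,4,3),np.uint8),cal,0)[1]
for n,u,v in (('red',258,211),('blue',257,362.5),('yellow',368.5,287.3),('tin',372,287.5)): print(n,toW(f,u,v)[:2].round(4))
tw=toW(f,372,287.5); print(tri([ray('wrist',p,pickle.load(open(w+'.pkl','rb'))) for w,p in ()])) if 0 else None
go([tw[0],tw[1],.08],103.4); go([tw[0],tw[1],.023],103.4)
```

```text
red [ 0.5693 -0.0066]
blue [ 0.5863 -0.0804]
yellow [ 0.6318 -0.0309]
tin [ 0.6336 -0.0306]
t 18.05 tcp [ 0.6099 -0.0347  0.2503] q6 1.085 -> linear [0.024, 0.0015, 0.1703] turn [-0.0, 0.0, 0.001] rows lin 2.8 rot 0.0
t 18.05 tcp [ 0.6099 -0.0347  0.2503] q6 1.085 -> linear [0.024, 0.0015, 0.2273] turn [-0.0, 0.0, 0.001] rows lin 3.7 rot 0.0
```

```bash
python3 -m creep '{"linear":[[0.01,0.001,0.04],[0.024,0.0015,0.09],[0.024,0.0015,0.13],[0.024,0.0015,0.165],[0.024,0.0015,0.195],[0.024,0.0015,0.215],[0.024,0.0015,0.224],[0.024,0.0015,0.227],[0.024,0.0015,0.227]],"turn":[[0,0,0],[0,0,0],[0,0,0],[0,0,0],[0,0,0],[0,0,0],[0,0,0],[0,0,0],[0,0,0]]}'
python3 -m creep '{"linear":[[0,0,0],[0,0,0],[0,0,0],[0,0,0],[0,0,0],[0,0,0]],"turn":[[0,0,0],[0,0,0],[0,0,0],[0,0,0],[0,0,0],[0,0,0]]}' -1 25
python3 - <<'E'
from h import *
go([.421,.272,.12],103.4)
E
```

```text
t: 19.18
tcp_pos: [0.6339, -0.0307, 0.024]
orientation: [3.12, 0.367, 0.002]
wrist_force: [-0.5, 0.3, -0.2]
grip_width: 0.0854
grasp_force: 0.0
t: 19.92
tcp_pos: [0.6338, -0.0306, 0.0241]
orientation: [3.12, 0.366, 0.002]
wrist_force: [-0.8, 0.3, 5.9]
grip_width: 0.0456
grasp_force: 25.5
t 19.925 tcp [ 0.6338 -0.0306  0.0241] q6 1.102 -> linear [-0.1368, -0.3436, -0.0961] turn [0.0, -0.001, -0.0] rows lin 6.1 rot 0.0
```

```bash
python3 -m creep '{"linear":[[0,0,-0.015],[0,0,-0.05],[0,-0.01,-0.095],[-0.015,-0.04,-0.13],[-0.035,-0.085,-0.14],[-0.055,-0.13,-0.14],[-0.075,-0.175,-0.14],[-0.095,-0.22,-0.14],[-0.115,-0.265,-0.14],[-0.135,-0.31,-0.14],[-0.15,-0.345,-0.14],[-0.1545,-0.3614,-0.14]],"turn":[[0,0,0],[0,0,0],[0,0,0],[0,0,0],[0,0,0],[0,0,0],[0,0,0],[0,0,0],[0,0,0],[0,0,0],[0,0,0],[0,0,0]]}'
python3 -m creep '{"linear":[[0,0,0.01],[0,0,0.045],[0,0,0.085],[0,0,0.115],[0,0,0.135],[0,0,0.144],[0,0,0.147],[0,0,0.1485],[0,0,0.1495],[0,0,0.1495]],"turn":[[0,0,0],[0,0,0],[0,0,0],[0,0,0],[0,0,0],[0,0,0],[0,0,0],[0,0,0],[0,0,0],[0,0,0]]}'
```

```text
t: 21.42
tcp_pos: [0.3985, 0.2864, 0.1641]
orientation: [-3.12, -0.369, -0.001]
wrist_force: [0.5, 0.2, -0.9]
grip_width: 0.0456
grasp_force: 25.9
t: 22.68
tcp_pos: [0.4002, 0.2851, 0.0151]
orientation: [3.12, 0.367, 0.003]
wrist_force: [-1.4, -2.7, 7.7]
grip_width: 0.0454
grasp_force: 26.7
```

```bash
python3 -m creep '{"linear":[[0,0,0],[0,0,0],[0,0,0],[0,0,-0.03],[0,0,-0.08],[0,0.02,-0.13],[-0.005,0.06,-0.16],[-0.01,0.11,-0.16],[-0.015,0.165,-0.16],[-0.02,0.22,-0.16],[-0.03,0.275,-0.16],[-0.0377,0.33,-0.16]],"turn":[[0,0,0],[0,0,0],[0,0,0],[0,0,0],[0,0,0],[0,0,0],[0,0,0],[0,0,0],[0,0,0],[0,0,0],[0,0,0],[0,0,0]]}' 1
python3 -m creep '{"linear":[[0,0,0],[0,0,0],[0,0,0]],"turn":[[0,0,0],[0,0,0],[0,0,0]]}'
python3 - <<'E'
from spots import *
cal=viewer.calibration('wrist'); im=cap('wrist','w6.png')
for i,q in enumerate(nets.silhouettes('wrist','full_tin')[:1]):
    hs=cv2.cvtColor(im,cv2.COLOR_RGB2HSV).astype(int); m=q['pixels']&(hs[...,1]>120)&(hs[...,0]>20)&(hs[...,0]<36)
    c=np.array(np.nonzero(m)[::-1]).mean(1); print(q['conf'],q['point'],c,m.sum(),onz('wrist',c,.042,cal).round(4))
t=cap('top'); print([(n,[(round(q['conf'],2),np.round(q['point'])) for q in nets.recognise('top',n)[:2]]) for n in ('empty_tin','red_bottle','blue_bottle','mug')])
cv2.imwrite('pics/w6b.png',np.vstack([cv2.resize(im,(480,300)),cv2.resize(t,(480,300))])[:,:,::-1])
E
```

```text
t: 24.18
tcp_pos: [0.4392, -0.0464, 0.1739]
orientation: [3.12, 0.366, 0.001]
wrist_force: [0.5, 1.1, 0.6]
grip_width: 0.0854
grasp_force: 0.0
t: 24.55
tcp_pos: [0.4392, -0.0434, 0.1738]
orientation: [-3.12, -0.369, 0.0]
wrist_force: [0.4, 0.5, 0.2]
grip_width: 0.0857
grasp_force: 0.0
0.58 [313.3, 186.4] [316.58882353 187.84764706] 1700 [ 0.4397 -0.0453  0.042 ]
[('empty_tin', [(0.87, array([197., 270.]))]), ('red_bottle', [(0.8, array([474., 244.]))]), ('blue_bottle', [(0.74, array([425., 241.]))]), ('mug', [(0.72, array([211., 157.]))])]
```

View pics/w6b.png

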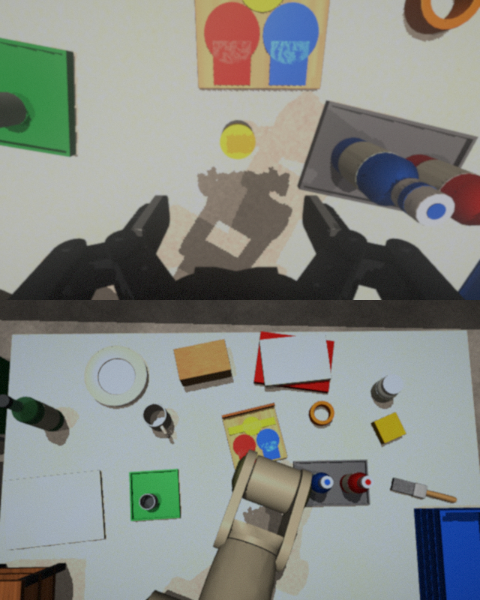

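The empty tin stands in the green tray at (149,501) of the lower half, both bottles stand in the grey tray, and the mug is unmoved. The full tin's lid lies between the fingers at (237,140) of the upper half.

```bash
python3 -m creep '{"linear":[[0,0.0024,0.03],[0,0.0024,0.07],[0,0.0024,0.11],[0,0.0024,0.14],[0,0.0024,0.155],[0,0.0024,0.162],[0,0.0024,0.164],[0,0.0024,0.164]],"turn":[[0,0,0],[0,0,0],[0,0,0],[0,0,0],[0,0,0],[0,0,0],[0,0,0],[0,0,0]]}'
python3 -m creep '{"linear":[[0,0,0],[0,0,0],[0,0,0],[0,0,0],[0,0,0],[0,0,0]],"turn":[[0,0,0],[0,0,0],[0,0,0],[0,0,0],[0,0,0],[0,0,0]]}' -1 35
python3 - <<'E'
from h import *
go([.6318,-.0309,.07],103.4)
E
```

```text
t: 25.9
tcp_pos: [0.4402, -0.047, 0.0103]
orientation: [3.12, 0.367, 0.001]
wrist_force: [-0.5, -0.3, -0.6]
grip_width: 0.0857
grasp_force: 0.0
t: 26.65
tcp_pos: [0.4401, -0.047, 0.0105]
orientation: [3.12, 0.367, 0.001]
wrist_force: [-2.2, 0.1, 9.4]
grip_width: 0.0456
grasp_force: 34.4
t 26.65 tcp [ 0.4401 -0.047   0.0105] q6 0.962 -> linear [0.1903, 0.0288, -0.0593] turn [0.001, -0.001, 0.0] rows lin 3.2 rot 0.0
```

```bash
python3 -m creep '{"linear":[[0,0,-0.015],[0,0,-0.045],[0.01,0,-0.08],[0.045,0.005,-0.08],[0.085,0.01,-0.08],[0.125,0.02,-0.08],[0.16,0.025,-0.08],[0.185,0.0285,-0.075],[0.1905,0.0288,-0.06],[0.1905,0.0288,-0.04],[0.1905,0.0288,-0.025],[0.1905,0.0288,-0.019]],"turn":[[0,0,0],[0,0,0],[0,0,0],[0,0,0],[0,0,0],[0,0,0],[0,0,0],[0,0,0],[0,0,0],[0,0,0],[0,0,0],[0,0,0]]}'
python3 -m creep '{"linear":[[0,0,0.002],[0,0,0.004],[0,0,0.0045],[0,0,0.005]],"turn":[[0,0,0],[0,0,0],[0,0,0],[0,0,0]]}'
python3 - <<'E'
from h import *
go([.6318,-.0309,.0245],103.4)
E
```

```text
t: 28.15
tcp_pos: [0.6309, -0.0307, 0.0277]
orientation: [-3.119, -0.366, 0.003]
wrist_force: [-0.9, -0.6, -2.3]
grip_width: 0.0455
grasp_force: 36.1
t: 28.65
tcp_pos: [0.6321, -0.0308, 0.0246]
orientation: [3.12, 0.366, 0.001]
wrist_force: [-3.2, 0.6, 6.7]
grip_width: 0.0453
grasp_force: 36.9
t 28.65 tcp [ 0.6321 -0.0308  0.0246] q6 1.102 -> linear [-0.0003, -0.0, 0.0001] turn [0.0, -0.001, -0.0] rows lin 0.0 rot 0.0
```

```bash
python3 -m creep '{"linear":[[0,0,0],[0,0,0],[0,0,0],[0,0,-0.03],[0,0,-0.07],[0,0,-0.12],[-0.01,0,-0.17],[-0.02,0,-0.21],[-0.022,0,-0.225],[-0.022,0,-0.225],[-0.022,0,-0.225]],"turn":[[0,0,0],[0,0,0],[0,0,0],[0,0,0],[0,0,0],[0,0,0],[0,0,0],[0,0,0],[0,0,0],[0,0,0],[0,0,0]]}' 1
python3 - <<'E'
from spots import *
cal=viewer.calibration('wrist'); im=cap('wrist')[:,:,::-1].copy()
g,f=rect(im,cal,.056); b,_=rect(im,cal,.014)
for q in nets.silhouettes('wrist','full_tin')[:1]:
    m,_=rect(q['pixels'].astype(np.uint8)*255,cal,.056)
    print(q['conf'],cv2.minEnclosingCircle(max(cv2.findContours((m>127).astype(np.uint8),0,1)[0],key=cv2.contourArea)))
cv2.imwrite('pics/rect2.png',np.hstack([b[100:500,100:500],g[100:500,100:500]]))
go([.45,-.221,.24],13.4)
E
```

```text
t: 30.02
tcp_pos: [0.6102, -0.0357, 0.2467]
orientation: [-3.119, -0.366, 0.005]
wrist_force: [-0.1, -0.1, -0.1]
grip_width: 0.0851
grasp_force: 0.0
0.88 ((367.90960693359375, 289.1807861328125), 52.5224723815918)
t 30.125 tcp [ 0.6103 -0.0357  0.247 ] q6 1.085 -> linear [-0.1989, 0.1431, 0.0073] turn [-0.003, 0.001, -1.571] rows lin 3.9 rot 8.4
```

View pics/rect2.png

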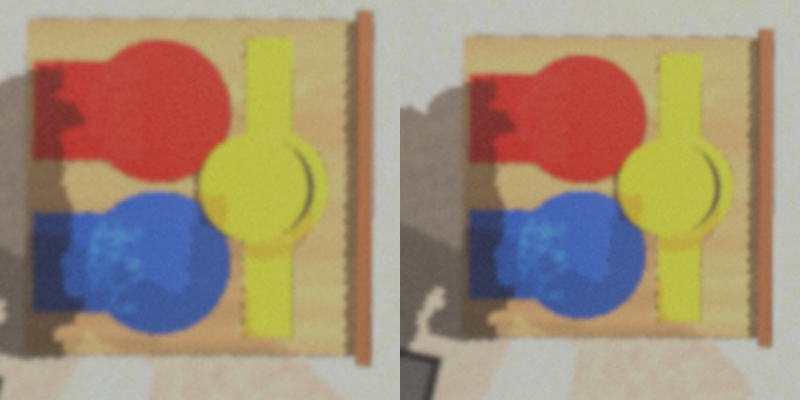

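The full tin stands in the middle of the yellow spot: lid centre (367.5,287) against spot centre (368.5,287) on the 0.5 mm grid. Next come the bottles, blue first.

```bash
python3 -m creep '{"linear":[[-0.02,0.015,0],[-0.045,0.03,0],[-0.07,0.05,0],[-0.095,0.07,0],[-0.12,0.085,0],[-0.145,0.105,0],[-0.17,0.12,0],[-0.19,0.135,0],[-0.199,0.143,0.005],[-0.199,0.143,0.007],[-0.199,0.143,0.007],[-0.199,0.143,0.007]],"turn":[[0,0,-0.15],[0,0,-0.31],[0,0,-0.47],[0,0,-0.64],[0,0,-0.81],[0,0,-0.98],[0,0,-1.15],[0,0,-1.32],[0,0,-1.48],[0,0,-1.571],[0,0,-1.571],[0,0,-1.571]]}'
python3 - <<'E'
from h import *
go([.4503,-.2214,.131],13.4)
E
```

```text
t: 31.62
tcp_pos: [0.4501, -0.221, 0.2415]
orientation: [-1.948, -2.464, -0.0]
wrist_force: [0.1, -1.0, 0.4]
grip_width: 0.0852
grasp_force: 0.0
t 31.625 tcp [ 0.4501 -0.221   0.2415] q6 -0.925 -> linear [-0.0005, 0.0001, 0.1105] turn [-0.0, -0.001, -0.001] rows lin 1.8 rot 0.0
```

```bash
python3 -m creep '{"linear":[[0,0,0.03],[0,0,0.065],[0,0,0.09],[0,0,0.105],[0,0,0.1105],[0,0,0.1105]],"turn":[[0,0,0],[0,0,0],[0,0,0],[0,0,0],[0,0,0],[0,0,0]]}'
python3 -m creep '{"linear":[[0,0,0],[0,0,0],[0,0,0],[0,0,0],[0,0,0],[0,0,0],[0,0,0]],"turn":[[0,0,0],[0,0,0],[0,0,0],[0,0,0],[0,0,0],[0,0,0],[0,0,0]]}' -1 40
python3 - <<'E'
from h import *
go([.5868,-.0804,.141],13.4)
E
```

```text
t: 32.38
tcp_pos: [0.4502, -0.2211, 0.1315]
orientation: [1.947, 2.465, -0.0]
wrist_force: [0.1, -0.5, 0.2]
grip_width: 0.0854
grasp_force: 0.0
t: 33.25
tcp_pos: [0.4502, -0.2213, 0.1319]
orientation: [1.946, 2.465, -0.0]
wrist_force: [-0.9, -0.3, 5.0]
grip_width: 0.0313
grasp_force: 39.4
t 33.25 tcp [ 0.4502 -0.2213  0.1319] q6 -0.927 -> linear [0.1054, 0.1655, -0.0091] turn [0.001, 0.001, 0.0] rows lin 3.1 rot 0.0
```

```bash
python3 -m creep '{"linear":[[0,0,-0.015],[0,0,-0.05],[0.005,0.01,-0.08],[0.025,0.04,-0.085],[0.05,0.075,-0.085],[0.075,0.115,-0.085],[0.095,0.15,-0.085],[0.1054,0.1655,-0.085],[0.1054,0.1655,-0.075],[0.1054,0.1655,-0.05],[0.1054,0.1655,-0.028],[0.1054,0.1655,-0.016]],"turn":[[0,0,0],[0,0,0],[0,0,0],[0,0,0],[0,0,0],[0,0,0],[0,0,0],[0,0,0],[0,0,0],[0,0,0],[0,0,0],[0,0,0]]}'
python3 -m creep '{"linear":[[0,0,0],[0,0,0.002],[0,0,0.004],[0,0,0.006],[0,0,0.006]],"turn":[[0,0,0],[0,0,0],[0,0,0],[0,0,0],[0,0,0]]}'
python3 - <<'E'
from h import *
go([.5868,-.0804,.141],13.4)
E
```

```text
t: 34.75
tcp_pos: [0.5852, -0.0811, 0.1458]
orientation: [-1.947, -2.462, 0.002]
wrist_force: [-0.5, -0.2, -2.7]
grip_width: 0.0314
grasp_force: 40.3
t: 35.38
tcp_pos: [0.5866, -0.0801, 0.1413]
orientation: [-1.947, -2.466, 0.0]
wrist_force: [0.6, 0.4, -2.9]
grip_width: 0.0319
grasp_force: 40.3
t 35.375 tcp [ 0.5866 -0.0801  0.1413] q6 -0.57 -> linear [-0.0003, 0.0002, 0.0003] turn [-0.0, -0.0, 0.0] rows lin 0.0 rot 0.0
```

```bash
python3 -m creep '{"linear":[[0,0,0.0008],[0,0,0.0015],[0,0,0.0015]],"turn":[[0,0,0],[0,0,0],[0,0,0]]}'
```

```text
t: 35.75
tcp_pos: [0.5869, -0.0804, 0.141]
orientation: [1.946, 2.464, 0.001]
wrist_force: [-2.1, 0.7, 5.7]
grip_width: 0.0314
grasp_force: 41.1
```

```bash
python3 -m creep '{"linear":[[0,0,0],[0,0,0],[0,0,0],[0,0,0],[0,0,-0.03],[0,0,-0.07],[-0.01,-0.01,-0.1],[-0.05,-0.045,-0.1],[-0.09,-0.08,-0.1],[-0.13,-0.12,-0.1],[-0.17,-0.155,-0.1],[-0.2122,-0.1911,-0.1]],"turn":[[0,0,0],[0,0,0],[0,0,0],[0,0,0],[0,0,0],[0,0,0],[0,0,0],[0,0,0],[0,0,0],[0,0,0],[0,0,0],[0,0,0]]}' 1
python3 -m creep '{"linear":[[0,0,0],[0,0,0.03],[0,0,0.065],[0,0,0.09],[0,0,0.105],[0,0,0.11],[0,0,0.11]],"turn":[[0,0,0],[0,0,0],[0,0,0],[0,0,0],[0,0,0],[0,0,0],[0,0,0]]}'
python3 -m creep '{"linear":[[0,0,0],[0,0,0],[0,0,0],[0,0,0],[0,0,0],[0,0,0],[0,0,0]],"turn":[[0,0,0],[0,0,0],[0,0,0],[0,0,0],[0,0,0],[0,0,0],[0,0,0]]}' -1 40
python3 - <<'E'
from h import *
im=cap('top','t7.png'); go([.5695,-.0066,.141],13.4); print([(q['conf'],q['point']) for q in nets.recognise('top','blue_bottle')[:2]])
E
```

```text
t: 37.25
tcp_pos: [0.4489, -0.3323, 0.24]
orientation: [1.947, 2.465, 0.0]
wrist_force: [0.9, -1.4, 0.1]
grip_width: 0.0852
grasp_force: 0.0
t: 38.12
tcp_pos: [0.4502, -0.331, 0.1303]
orientation: [1.946, 2.465, -0.0]
wrist_force: [-0.8, 1.1, 0.7]
grip_width: 0.0851
grasp_force: 0.0
t: 39.0
tcp_pos: [0.45, -0.3312, 0.1304]
orientation: [1.946, 2.465, -0.001]
wrist_force: [-1.7, -0.1, 5.6]
grip_width: 0.0317
grasp_force: 39.5
t 39.05 tcp [ 0.45   -0.3312  0.1304] q6 -1.08 -> linear [0.2881, 0.1915, -0.0108] turn [0.0, 0.001, 0.0] rows lin 5.5 rot 0.0
[(0.73, [358.2, 182.5])]
```

```bash
python3 -m creep '{"linear":[[0,0,-0.015],[0,0,-0.05],[0.015,0,-0.08],[0.055,0,-0.085],[0.1,0.005,-0.085],[0.145,0.01,-0.085],[0.19,0.015,-0.085],[0.235,0.025,-0.085],[0.27,0.045,-0.085],[0.288,0.075,-0.085],[0.288,0.115,-0.085],[0.288,0.155,-0.085]],"turn":[[0,0,0],[0,0,0],[0,0,0],[0,0,0],[0,0,0],[0,0,0],[0,0,0],[0,0,0],[0,0,0],[0,0,0],[0,0,0],[0,0,0]]}'
python3 -m creep '{"linear":[[0,0.025,0],[0,0.0365,0],[0,0.0365,0],[0,0.0365,0.02],[0,0.0365,0.045],[0,0.0365,0.062],[0,0.0365,0.07],[0,0.0365,0.073],[0,0.0365,0.0745],[0,0.0365,0.0745]],"turn":[[0,0,0],[0,0,0],[0,0,0],[0,0,0],[0,0,0],[0,0,0],[0,0,0],[0,0,0],[0,0,0],[0,0,0]]}'
python3 - <<'E'
from h import *
go([.5695,-.0066,.1395],13.4)
E
```

```text
t: 40.6
tcp_pos: [0.5349, -0.014, 0.2154]
orientation: [1.946, 2.466, 0.0]
wrist_force: [-0.1, -0.9, -3.0]
grip_width: 0.0316
grasp_force: 40.3
t: 41.85
tcp_pos: [0.5695, -0.0064, 0.1408]
orientation: [1.947, 2.465, 0.0]
wrist_force: [-0.1, 0.1, -2.8]
grip_width: 0.0314
grasp_force: 40.3
t 41.85 tcp [ 0.5695 -0.0064  0.1408] q6 -0.453 -> linear [-0.0002, -0.0001, 0.0013] turn [0.001, 0.0, 0.0] rows lin 0.0 rot 0.0
```

```bash
python3 -m creep '{"linear":[[0,0,0.0008],[0,0,0.0015],[0,0,0.002],[0,0,0.002]],"turn":[[0,0,0],[0,0,0],[0,0,0],[0,0,0]]}'
```

```text
t: 42.35
tcp_pos: [0.5697, -0.0065, 0.1394]
orientation: [1.946, 2.464, 0.001]
wrist_force: [-0.8, -0.6, 6.9]
grip_width: 0.0315
grasp_force: 41.2
```

```bash
python3 -m creep '{"linear":[[0,0,0],[0,0,0],[0,0,0],[0,0,0],[0,0,-0.03],[0,0,-0.07],[0,-0.01,-0.11],[0,-0.04,-0.15],[0.005,-0.07,-0.19],[0.01,-0.1,-0.22],[0.01,-0.1,-0.22],[0.01,-0.1,-0.22]],"turn":[[0,0,0],[0,0,0],[0,0,0],[0,0,0],[0,0,0],[0,0,0],[0,0,0],[0,0,0],[0,0,0],[0,0,0],[0,0,0],[0,0,0]]}' 1
python3 - <<'E'
from h import *
import pickle
pickle.dump(viewer.calibration('wrist'),open('w8.pkl','wb')); cap('wrist','w8.png')
E
python3 -m creep '{"linear":[[0.04,0,0],[0.09,0,0],[0.14,0,0],[0.19,0,0],[0.23,0,0],[0.26,0,0],[0.26,0,0],[0.26,0,0]],"turn":[[0,0,0],[0,0,0],[0,0,0],[0,0,0],[0,0,0],[0,0,0],[0,0,0],[0,0,0]]}'
python3 - <<'E'
from h import *
import pickle
t=cap('top','t8.png'); s=cap('scene','s8.png'); w=cv2.imread('pics/w8.png')[:,:,::-1]
def cr(im,x,y,r=50): return cv2.resize(im[y-r:y+r,x-r:x+r],(400,300) if 0 else (300,300),interpolation=cv2.INTER_CUBIC)
cv2.imwrite('pics/fin.png',np.vstack([np.hstack([cr(t,340,185),cr(s,310,210)]),np.hstack([cr(w,385,185,65),cv2.resize(t,(300,300))])])[:,:,::-1])
for n in ('mug','empty_tin','full_tin','red_bottle','blue_bottle'): print(n,[(round(q['conf'],2),np.round(q['point'],1)) for q in nets.recognise('top',n)[:2]])
E
```

```text
t: 43.85
tcp_pos: [0.47, -0.0198, 0.3573]
orientation: [-1.946, -2.464, 0.001]
wrist_force: [0.0, 0.6, -1.2]
grip_width: 0.0858
grasp_force: 0.0
t: 44.9
tcp_pos: [0.4099, 0.2328, 0.3574]
orientation: [-1.946, -2.465, 0.003]
wrist_force: [0.8, -0.4, 1.2]
grip_width: 0.0857
grasp_force: 0.0
mug [(0.68, array([210.5, 157.4]))]
empty_tin [(0.59, array([200.2, 270.3])), (0.47, array([336.7, 166.4]))]
full_tin [(0.72, array([333.4, 169.2]))]
red_bottle [(0.73, array([328.2, 189.9]))]
blue_bottle [(0.85, array([359.8, 182.1]))]
```

View pics/fin.png

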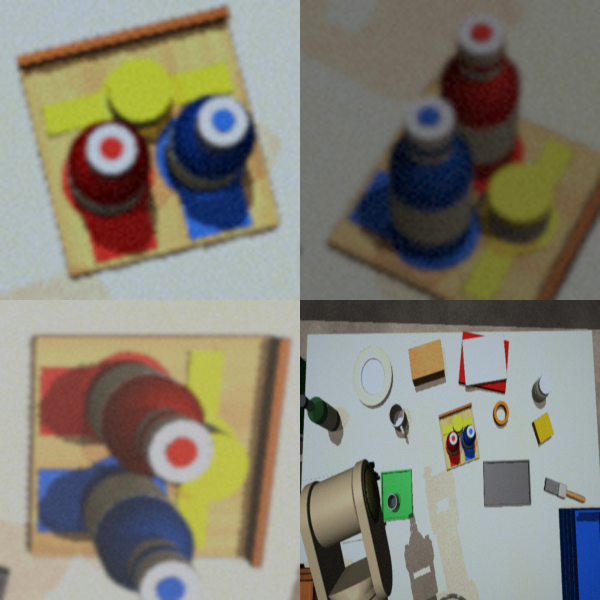

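Run:
```python
from h import *
import pickle
cal=pickle.load(open('w8.pkl','rb'))
ims={c:cv2.imread(f'pics/{f}.png') for c,f in (('top','t8'),('scene','s8'),('wrist','w8'))}
box={'red':{'top':(327,184),'scene':(320.5,171),'wrist':(399,186)},'blue':{'top':(364.5,175),'scene':(302.5,199),'wrist':(395,245)}}
for n in box:
    rs=[];P=[]
    for c,(x,y) in box[n].items():
        h=cv2.cvtColor(ims[c],cv2.COLOR_BGR2HSV).astype(int); r=8
        m=np.zeros(h.shape[:2],bool); yy,xx=np.mgrid[:400,:640]; m=(np.hypot(xx-x,yy-y)<r)&(h[...,1]>90)&(((h[...,0]<10)|(h[...,0]>170)) if n=='red' else (h[...,0]>98)&(h[...,0]<130))
        nn,l,st,ce=cv2.connectedComponentsWithStats(m.astype(np.uint8)); i=min(range(1,nn),key=lambda i:np.hypot(*(ce[i]-(x,y)))-.3*st[i][4]); P.append(ce[i].round(1).tolist()+[int(st[i][4])]); rs.append(ray(c,ce[i],cal if c=='wrist' else None))
    p=tri(rs); print(n,P,p.round(4),[round(float(np.linalg.norm(np.cross(p-o,d)))*1000,1) for o,d in rs],'wrist only z.174',(rs[2][0]+rs[2][1]*(.174-rs[2][0][2])/rs[2][1][2]).round(4))
# spot tab + rail reference in the top picture (t0 and t8): red/blue visible extents on z=.014
from spots import rect
k=viewer.calibration('top'); out=[]
for f in ('top0','t8'):
    g,_=rect(cv2.imread(f'pics/{f}.png'),k,.014); out.append(g[100:500,100:500])
cv2.imwrite('pics/cmp.png',np.hstack(out))
```

```text
red [[326.8, 184.0, 41], [320.0, 170.5, 30], [398.2, 185.6, 123]] [ 0.5684 -0.0058  0.1732] [1.6, 0.9, 0.8] wrist only z.174 [ 0.5673 -0.0057  0.174 ]
blue [[364.0, 174.6, 48], [302.3, 198.4, 33], [393.5, 245.2, 99]] [ 0.5865 -0.0807  0.1736] [1.7, 1.0, 0.8] wrist only z.174 [ 0.5855 -0.0806  0.174 ]
```

View pics/cmp.png

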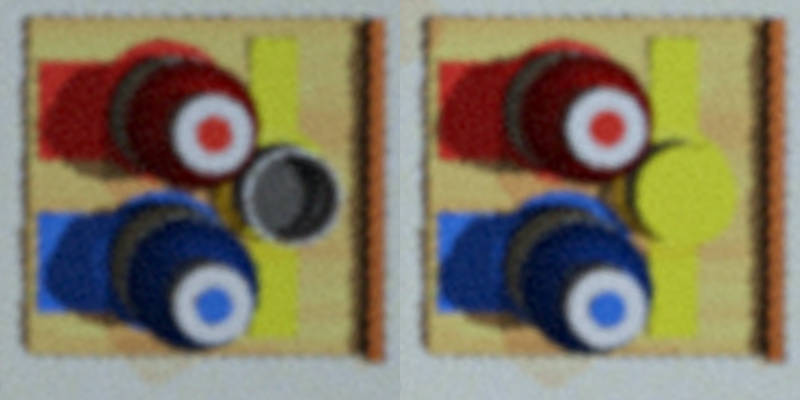

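The bottles measure within about 1.5 mm of their spot centres and everything is upright. The mug is unmoved and the gripper is clear, so I hand the job in.

```bash
python3 -c "
from bench import workorder; print(workorder.close_job())"
```

```text
the job is handed in; nothing more can be done
None
```

The job is handed in: the full tin is on the yellow spot, the empty one is in the green tray, both bottles are back within about 1.5 mm of their spot centres, and the mug is untouched; the hand-in returned no verdict.

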